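Clamp the coin changer into its counter bracket

ROBOT

A 7-joint arm with a two-finger parallel gripper is mounted at the origin on the work surface. World frame = base frame: x ahead of the robot, y to its left, z up, the work surface at z = 0. Lengths are in mm, angles in rad, forces in N, time in s.
With the tool pointing down it reaches from about 400 to 850 mm from the base axis. Payload 6.9 kg.
Tool frame: the origin (TCP) lies at the very end of the fingers, on their centre line; the grasp point (between the pads) lies 19 mm behind it; z points along the fingers, y is the line along which they close (so a half turn about z gives the same grasp; the last joint's range is limited). The gripper opens to 85 mm and grips with 20 to 120 N. Pads are 22 mm wide; open, the fingers measure 114 mm over their backs; the gripper's body (76 mm by 85 mm) begins 54 mm behind the grasp point. The pads swing forward as they close: fully open they stand 13 mm farther back than shut.
Start: joints at [1.218, 0.507, -0.238, 1.5, 0.126, 1.149, -0.155], TCP at [276.205, -560.644, 206.775] pointing down, gripper open.
Joint ranges: [-3.08, 3.08], [-0.24, 2.05], [-1.43, 1.35], [0, 2.5], [-1.52, 4.66], [0.17, 1.96], [-2.89, 2.89]. Speed limits (rad/s): [2.39, 2.39, 3.14, 3.14, 3.14, 3.14, 3.14].

INTERFACE

Orientations are given as a unit quaternion [x, y, z, w].
In Python, from workcell import status, imaging, ticket gives the robot as it stands. The module is installed in compiled form; this text tells all that it offers.
- The arm moves only by the shell command python3 -m handwheel 'ROWS' [OPENING] [FORCE]. ROWS is JSON, a list of rows, each a list of 4 numbers: the shift along the world's x, y, z in m, then the turn about the world's z in degrees. A call has 1 to 5 rows; each row shifts and turns the commanded pose from where the row before left it; what a row does not reach is not made up. A row lasts 1/10 s, in which the tool goes at most 50 mm and 8.59 degrees, less where a joint would pass 70% of its speed; a pose out of reach is approached as far as the arm can. A call is refused whole if a number of a shift passes 0.05 or a number of a turn 8.59, either way. A call with a gripper value outside its range is refused whole. OPENING is the opening, from 0 (shut) to 1 (fully open), set as the call begins (- or left out, the last holds). The fingers move at their own pace and stop on an object; FORCE is the grip in N (left out, the last holds). Time passes only in rows, so rows that do not move let the fingers close. It gives the time, the measured TCP pose, the force, the opening and the grip force at its end, in the units of the state.
- status.get_state(): the state, without advancing time (a new reading comes with each control period).
- imaging.read_camera(name): name is "side" or "top"; returns a dict with "image" (480x640x3 uint8, red, green, blue), "depth" (480x640 float32, mm along the optical axis (not along the pixel's ray), 0 where there is no reading), "fovy" (degrees; the focal length in pixels is half the picture's height over the tangent of half this angle, whatever the lens; pixels are square), "cx", "cy" (the principal point, pixels), "R" (3x3) and "t" (3): a world point X has camera coordinates R X + t. Camera axes: x right, y down, z forward; pixel columns grow to the right and rows downward; lengths in mm; the calibration is good to about 2 mm. A picture is of the moment at which its call begins.
- ticket.close_job(): hands the job in; it is judged then, once.
The state is a dict: "time_s": time; "qpos": joint angles; "qvel": joint speeds; "effort": joint torques, N m; "tool_pos": TCP position; "ee_rot": TCP orientation; "force": force on the tool from outside, world axes, zero at the start; "ft_torque": the same for the moment, N m; "gripper_width": finger opening in mm; "finger_force": force on a finger pad.
Only numpy, scipy, OpenCV 4.12 (cv2) and the standard library are available. Lean on these libraries where they do the work, as an engineer would, in place of code of your own. Each camera call takes 0.05 s, during which the arm holds its last target. There are 200 camera calls.

TASK

Loosen the clamp knob of the counter bracket and slide its red carriage back to make room, take the coin changer out of its wooden dock and stand it upright on the bracket's bed, centred between the two jaws with its brass front towards the bracket's front (the robot's side). Then slide the carriage up snug, so that the changer is held between both jaws, turn the knob clockwise until it is tight, and let go. Do not tip the changer over, and leave everything else on the counter where it stands.

Things in the scene. Friction and masses are not known exactly. Their poses are not given: they have to be found in the camera images.
- bracket: Fixed bracket: steel bed 90 x 220 x 10 mm (x,y,z), origin under its centre, front -x (robot side), slide along y. Green fixed jaw (44 wide, 10 thick, top at 112 mm), inner face at y=-75 mm facing +y; the red carriage's jaw, of the same size, faces it. Jaws hide the changer's sides to the top and leave no finger room even fully open: set the changer in with the fingers on its front and back.
- seat (a point): Middle of the place where the changer is to stand: on top of the bracket's bed (10 mm above the counter), on the bracket's x = 0, 18 mm off the fixed jaw face (bracket y = -57 mm), which is where a 36 mm wide changer's centre is when it touches the fixed jaw. Axes as the bracket's.
- carriage (a joint): Slide of the red carriage, m: 0 to 0.044, grows as the jaws open (bracket's +y). Jaw gap = 10 mm + value; 0.026 just holds the 36 mm wide changer, 0.044 is fully open (54 mm). Starts locked nearly closed, 0.003 to 0.015. Slides with about 2 N when the knob is loose; held when it is tight.
- carriage_jaw (a point): Middle of the carriage jaw's inner face (facing the bracket's -y), 50 mm above the bed. The carriage's sled reaches from here 95 mm to +y (70 mm wide, 18 mm high over the bed).
- clamp_knob (a joint): Clamp knob angle, rad: 0 = fully loose, 1.4 = fully tight (end stops). Grows when turned clockwise seen from above. Brakes the carriage from about 0.7 on, firmly from 1.1; the turning torque is small (under 0.3 N m). Starts tight, at 1.15 to 1.3.
- knob_grip (a point): Middle of the clamp knob's white wing: bar 64 mm long (this frame's x), 14 thick (y), 26 high, middle 105 mm above the counter, on a carriage post 70 mm to +y of the carriage's jaw face; vertical axis. The carriage can be dragged by the gripped wing. The wing lies along bracket x at angle 0.7; 0.7 rad counterclockwise of that at 0, clockwise at 1.4.
- changer: Nickel coin changer, a loose upright casing 60 mm deep (x) x 36 mm wide (y) x 100 mm high, 0.35 to 0.7 kg; origin at the centre of its underside. Its front (-x) has a brass plate with a coin window, and on top the tube mouth next to the front has a brass ring, the rear one a silver ring. Starts in the dock.
- changer_front (a point): Middle of the changer's brass front face (changer x = -30 mm, 50 mm above its underside).
- dock: Fixed wooden dock, the changer's start: base 86 x 60 x 6 mm, origin under its centre; the changer stands on the base, axes nearly as the dock's. Upright plates at front and back (inner faces x = +-36 mm, 5 thick, 46 wide, tops at 108 mm) leave no finger room there; the sides (+-y) are open. Lift straight up by over 105 mm to clear the plates.
- straw_jar: Bystander: chrome straw dispenser, round, 84 mm across, 198 mm high; origin at the centre of its underside.
- dish: Bystander: pink glass sundae dish, 88 mm across, 120 mm high; origin under its centre.
- syrup: Bystander: amber syrup bottle, 66 mm across, 200 mm high; origin under its centre.
- tumbler: Bystander: green glass tumbler, 76 mm across, 130 mm high; origin under its centre.
- sugar: Bystander: white sugar jar with steel cap, 76 mm across, 110 mm high, stands behind the dock; origin under its centre.
- receipt_clip: Bystander: receipt holder, steel base 60 x 70 x 12 mm with a bent wire clip, 93 mm high; origin under its centre.
- spoon: Bystander: long steel spoon, 200 mm long, lying along its own x axis; origin at the middle of its underside.
Mind the look-alikes: they are no part of the job. Leave any blue look-alike of the bracket alone.

How it is judged (in metres and radians):
On the way, in this order (a step that is already met when the one before it is completed fails the run):
1. the knob is loose and the carriage stands open wide enough for the changer (value of joint clamp_knob below 0.6 rad and value of joint carriage above 0.03 m), for 0.1 s.
2. the changer stands on the bed between the jaws, brass front to the bracket's front, the knob still loose (horizontal distance between changer and seat below 0.03 m and x of changer in the frame of seat between -0.012 and 0.012 m and z of changer in the frame of seat between -0.004 and 0.004 m and x of changer_front in the frame of seat below -0.015 m and angle between changer's own z axis and vertical below 0.06 rad and value of joint clamp_knob below 0.6 rad), for 0.1 s.
At the end, for the whole second after the job is handed in: Changer upright (0.06 rad) and still on the bed, brass front to the bracket's front, centred on the jaws within 12 mm, square within 0.09 rad, side within 4 mm of the fixed jaw; carriage closed on it (joint below 0.0295, at most 3.5 mm play); knob tight (above 1.0 rad) (horizontal distance between changer and seat below 0.03 m and x of changer in the frame of seat between -0.012 and 0.012 m and z of changer in the frame of seat between -0.004 and 0.004 m and x of changer_front in the frame of seat below -0.015 m and angle between changer's own z axis and vertical below 0.06 rad and value of joint clamp_knob above 1 rad and value of joint carriage below 0.0295 m and y of changer in the frame of seat between -0.004 and 0.0045 m and angle between the x axis of changer and the x axis of bracket, either way round below 0.09 rad and linear speed of changer below 0.02 m/s); the robot touches nothing.
It fails at once if the changer is tipped over (more than 0.6 rad) (angle between changer's own z axis and vertical above 0.6 rad).
It fails at once if a bystander is moved by more than 30 mm (distance of any of straw_jar, dish, syrup, tumbler, sugar, receipt_clip, spoon from where it was at the start of the episode above 0.03 m).
It also fails if it takes over 72 s, if anything falls off the work surface, if the arm or the gripper's body presses on something with over 40 N, if the wrist force passes 120 N, or if a joint passes its speed limit or range.

## Working session

There is one attempt and no reset: what is moved stays moved. The work goes in short steps, Python scripts to look and compute and a shell command to move; the robot and the scene stay as the last step left them, time stands still between calls to the robot, and variables do not carry over. Pictures are saved under pics/ and viewed, at most 10 in all, crops included, and the job is handed in when it is done.

```bash
mkdir -p pics; cat > h.py <<'E'
import numpy as np, cv2
from workcell import status, imaging, ticket
def cam(n):
    c=imaging.read_camera(n); c['f']=240/np.tan(np.radians(c['fovy'])/2); c['R']=np.array(c['R']);c['t']=np.array(c['t']); return c
def pts(c):
    v,u=np.mgrid[:480,:640]; d=c['depth']
    P=np.stack([(u-c['cx'])/c['f']*d,(v-c['cy'])/c['f']*d,d],-1)
    return (P-c['t'])@c['R']   # R^T (P-t)
def ray(c,u,v,z):
    r=c['R'].T@np.array([(u-c['cx'])/c['f'],(v-c['cy'])/c['f'],1]); o=-c['R'].T@c['t']
    return o+r*(z-o[2])/r[2]
def save(c,n): cv2.imwrite(n,c['image'][:,:,::-1])
E
python3 - <<'E'
from h import *
for n in('top','side'):
    c=cam(n); save(c,f'pics/{n}0.png'); print(n,c['f'],c['cx'],c['cy'],-c['R'].T@c['t'],c['R'].round(3).tolist()); np.savez(f'{n}0.npz',P=pts(c),im=c['image'])
print(status.get_state())
E
```

```text
top 495.5183643630842 320.0862542144479 236.38200093615987 [ 237.29854807  -88.8384803  1567.54543159] [[0.003, -1.0, 0.01], [-0.982, -0.005, -0.191], [0.191, -0.009, -0.982]]
side 597.1063935476596 323.73516287516895 234.51800935157496 [ 338.04695708  871.68901768 1190.82496943] [[-0.991, -0.135, -0.019], [-0.087, 0.735, -0.672], [0.105, -0.664, -0.74]]
{'time_s': 0.1, 'qpos': array([ 1.21849801,  0.50824914, -0.23751087,  1.50103029,  0.12568123,
        1.14889441, -0.15477652]), 'qvel': array([-7.67220828e-04, -2.59210034e-03, -2.60085828e-05, -1.55661791e-03,
       -9.81020121e-04, -1.86583605e-03, -1.00842245e-03]), 'effort': array([-5.06321347e-03, -6.21830750e+01, -2.19489679e+00, -2.50201428e+01,
        1.24892654e-02,  7.92519771e-03, -7.73027637e-06]), 'tool_pos': array([ 275.94793218, -560.24019753,  206.01967205]), 'ee_rot': array([ 9.73915421e-01,  2.26909928e-01, -1.91609702e-04, -7.74992767e-04]), 'force': array([ 0.74921565, -0.44800801, -0.06606908]), 'ft_torque': array([ 0.01182409,  0.01729157, -0.00527199]), 'finger_force': 0.0, 'gripper_width': 85.27810873497637}
```

View pics/top0.png

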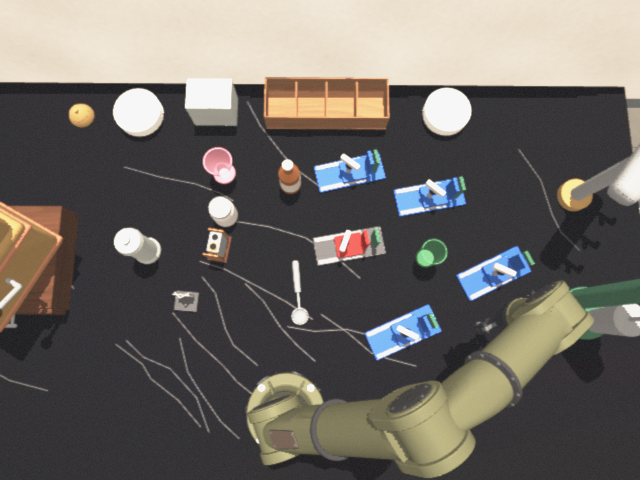

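View pics/side0.png

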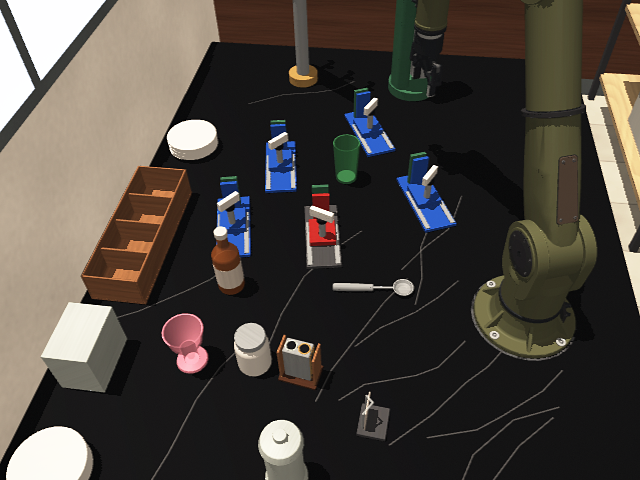

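The red bracket is at about (350,245) in the top view, with its green jaw on the right and white wing at (346,241). The changer and dock are at (217,245), the sugar jar at (223,212) and the spoon at (297,290).

```bash
python3 - <<'E'
from h import *
for n,crops in(('top',[(305,220,390,270),(190,190,250,270)]),('side',[(290,175,350,275),(225,310,330,395)])):
    im=np.load(n+'0.npz')['im']
    for i,(a,b,c,d) in enumerate(crops):
        cv2.imwrite(f'pics/c_{n}{i}.png',cv2.resize(im[b:d,a:c,::-1],(400,300)))
cv2.imwrite('pics/crops.png',np.vstack([np.hstack([cv2.imread(f'pics/c_{n}{i}.png') for i in(0,1)]) for n in('top','side')]))
P=np.load('top0.npz')['P'];im=np.load('top0.npz')['im'];hsv=cv2.cvtColor(im,cv2.COLOR_RGB2HSV)
def rep(name,m):
    q=P[m]; xy=q[:,:2].astype(np.float32); r=cv2.minAreaRect(xy)
    print(name,len(q),'med',np.median(q,0).round(1),'z',np.percentile(q[:,2],[2,98]).round(0),'rect',[np.round(x,1) for x in r])
v,u=np.mgrid[:480,:640]
def box(a,b,c,d): return (u>=a)&(u<c)&(v>=b)&(v<d)
B=box(305,220,390,270); Z=P[...,2]
S=hsv[...,1]
rep('bed',B&(Z>5)&(Z<15)); rep('wing',B&(Z>110)&(Z<125)&(S<60))
rep('jawtops',B&(Z>106)&(Z<125)&(S>100)); rep('green',B&(Z>100)&(hsv[...,0]>40)&(hsv[...,0]<90)&(S>80)); rep('red',B&(Z>106)&((hsv[...,0]<8)|(hsv[...,0]>172))&(S>120)); 
D=box(195,225,240,270)
rep('dock all top',D&(Z>99)&(Z<118)); rep('wood',D&(Z>95)&(Z<120)&(S>100)&(hsv[...,0]>4)&(hsv[...,0]<20)); rep('grey',D&(Z>100)&(S<60))
for nm,b in(('sugar',box(205,195,240,227)),('syrup',box(275,155,305,195)),('tumbler',box(412,235,450,270)),('jar',box(110,225,165,265)),('clip',box(170,285,202,315)),('spoon',box(285,255,312,328)),('dish',box(200,145,240,187))):
    rep(nm,b&(Z>8))
E
```

```text
bed 1093 med [ 501.7 -151.2    9.7] z [ 5. 15.] rect [array([ 515.5, -190.6]), array([159.6, 270.8]), np.float64(0.3)]
wing 110 med [ 509.1 -179.6  117.3] z [111. 122.] rect [array([ 517.7, -217.2]), array([ 57.7, 126.2]), np.float64(14.1)]
jawtops 52 med [ 518.4 -240.4  113.4] z [106. 118.] rect [array([ 518.9, -242. ]), array([44.1, 10.5]), np.float64(9.5)]
green 24 med [ 521.2 -273.2  110.6] z [103. 119.] rect [array([ 522.5, -272.5]), array([33.1,  5. ]), np.float64(8.1)]
red 49 med [ 515.1 -240.1  113.5] z [ 106. 1568.] rect [array([ 382.9, -175.5]), array([ 30. , 337.5]), np.float64(64.3)]
dock all top 307 med [502.6 214.1 106.2] z [100. 114.] rect [array([501.5, 216.6]), array([45. , 82.7]), np.float64(80.4)]
wood 72 med [482.9 217.8 106.7] z [ 96. 114.] rect [array([501.5, 216.6]), array([45. , 82.7]), np.float64(80.4)]
grey 201 med [508.  212.2 106.1] z [ 101. 1568.] rect [array([369.9,  84.6]), array([431.9,  64.8]), np.float64(44.1)]
sugar 640 med [599.3 193.3 106.8] z [ 11. 116.] rect [array([439.1,  90.3]), array([529.2, 106.2]), np.float64(30.2)]
syrup 598 med [698.8 -10.1 131.2] z [  9. 203.] rect [array([530.3, -53. ]), array([588.1,  88.8]), np.float64(11.9)]
tumbler 594 med [ 477.6 -450.4   86.2] z [  8. 135.] rect [array([ 398.9, -292.1]), array([113.4, 506.9]), np.float64(25.9)]
jar 1114 med [484.2 427.2 171.6] z [ 11. 200.] rect [array([419.4, 198. ]), array([663. , 149.2]), np.float64(70.3)]
clip 398 med [333.  307.8  13.3] z [ 9. 91.] rect [array([303.7, 132.6]), array([456.7,  72.3]), np.float64(82.3)]
spoon 354 med [374.2 -32.9  15. ] z [ 8. 27.] rect [array([357.5, -36.8]), array([246.5,  89. ]), np.float64(3.6)]
dish 752 med [760.7 217.   80.9] z [  9. 126.] rect [array([541.4,  94.7]), array([709.8, 125.2]), np.float64(33.6)]
```

View pics/crops.png

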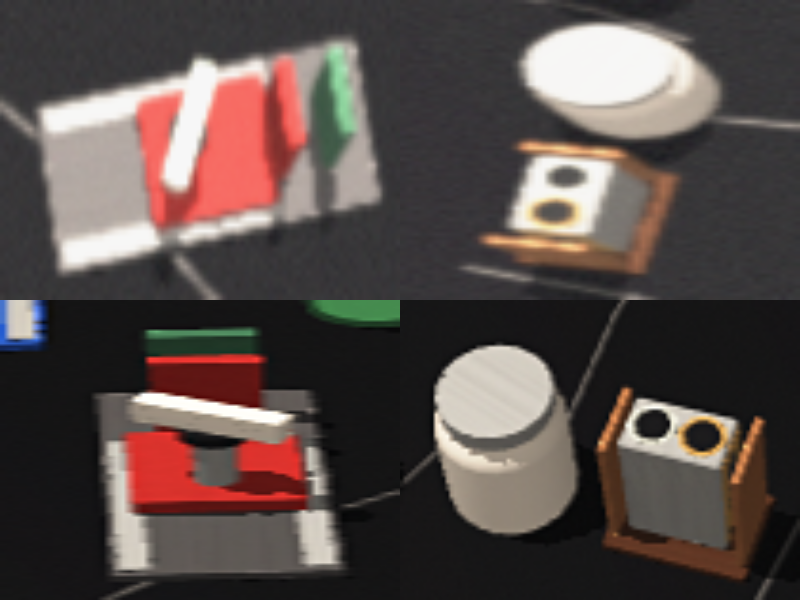

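```bash
cat >> h.py <<'E'
v_,u_=np.mgrid[:480,:640]
def rectpts(q,lab):
    (c,(w,h),a)=cv2.minAreaRect(q[:,:2].astype(np.float32)); 
    a = a if a<45 else a-90
    if a!=a: pass
    print(lab,len(q),'c',np.round(c,1),'wh',np.round((w,h),1),'yaw(mod90)',round(a,2),'zmed',np.median(q[:,2]).round(1)); return np.array(c),a
def big(m):
    n,l,s,_=cv2.connectedComponentsWithStats(m.astype(np.uint8)); return l==1+np.argmax(s[1:,4])
E
python3 - <<'E'
from h import *
for n,B,D in(('top',(305,220,390,270),(195,225,240,270)),('side',(290,175,350,275),(270,325,328,392))):
    f=np.load(n+'0.npz');P=f['P'];im=f['im'];hsv=cv2.cvtColor(im,cv2.COLOR_RGB2HSV);H,S,V=hsv[...,0],hsv[...,1],hsv[...,2];Z=P[...,2]
    def bx(b): return (u_>=b[0])&(u_<b[2])&(v_>=b[1])&(v_<b[3])&(Z<400)
    b=bx(B);d=bx(D);print(n)
    rectpts(P[big(b&(Z>6)&(Z<14)&(V>60))],'bed')
    q=P[big(b&(Z>6)&(V>60))];q=q[(q[:,2]<40)];rectpts(q,'bed+sled')
    rectpts(P[big(b&(Z>112)&(Z<124)&(S<60)&(V>150))],'wing')
    R=((H<8)|(H>172))&(S>110)
    rectpts(P[big(b&(Z>108)&R)],'redtop'); rectpts(P[b&(Z>20)&(Z<33)&R],'sled')
    G=(H>40)&(H<90)&(S>80)
    rectpts(P[big(b&(Z>107)&G)],'greentop')
    W=(S>90)&(H<22)
    rectpts(P[big(d&(Z>100)&(S<70))],'changer top'); rectpts(P[d&(Z>100)],'dock top'); rectpts(P[d&(Z>60)&W],'wood')
    rectpts(P[d&(Z>3)&(Z<12)&W],'base')
    if n=='top':
      for nm,k in(('sugar',(205,195,240,227)),('syrup',(275,155,305,195)),('tumbler',(412,235,450,270)),('spoon',(285,255,312,328)),('clip',(170,285,202,315)),('jar',(110,225,165,265))):
        q=P[big(bx(k)&(Z>8))]; print(nm,cv2.minEnclosingCircle(q[:,:2].astype(np.float32)),q[:,2].max())
E
```

```text
top
bed 484 c [ 502.7 -147.1] wh [ 94.1 126.9] yaw(mod90) 11.89 zmed 10.3
bed+sled 1492 c [ 511.4 -196.9] wh [ 96.9 228.1] yaw(mod90) 8.87 zmed 13.9
wing 92 c [ 507.7 -178.1] wh [13.7 63.6] yaw(mod90) -20.02 zmed 118.0
redtop 47 c [ 518.8 -241. ] wh [44.1  9.3] yaw(mod90) 10.75 zmed 113.5
sled 380 c [ 510.7 -195.9] wh [69.1 87.2] yaw(mod90) 10.15 zmed 27.8
greentop 19 c [ 521.3 -272.7] wh [30.8  5. ] yaw(mod90) 7.94 zmed 111.3
changer top 202 c [503.8 213.5] wh [38.  60.1] yaw(mod90) -9.14 zmed 106.0
dock top 300 c [501.5 216.6] wh [44.3 82.9] yaw(mod90) -10.15 zmed 106.3
wood 132 c [501.6 216.8] wh [45.5 82.7] yaw(mod90) -9.61 zmed 103.7
base 92 c [509.8 219.8] wh [ 77.7 102.9] yaw(mod90) -16.08 zmed 7.3
sugar ((622.0667724609375, 203.3877410888672), 51.73426055908203) 121.14702093473797
syrup ((739.357177734375, -4.8061089515686035), 60.756591796875) 208.6327561492851
tumbler ((483.0366516113281, -455.71063232421875), 57.160118103027344) 136.58120149938003
spoon ((361.1571044921875, -31.568342208862305), 98.41236877441406) 29.38537291086421
clip ((333.0064392089844, 311.8021240234375), 43.84758377075195) 96.8228376097816
jar ((490.5569763183594, 443.9737548828125), 42.786163330078125) 203.5981018560235
side
bed 794 c [ 510.9 -190.1] wh [ 89.3 223.7] yaw(mod90) 10.44 zmed 10.0
bed+sled 1494 c [ 510.9 -190.1] wh [ 89.3 223.7] yaw(mod90) 10.45 zmed 12.5
wing 119 c [ 508.6 -171.7] wh [20.9 64.1] yaw(mod90) -22.65 zmed 116.5
redtop 52 c [ 519.1 -234.4] wh [42.4 15.1] yaw(mod90) 13.94 zmed 111.2
sled 481 c [ 510.6 -189.3] wh [69.8 92.4] yaw(mod90) 10.83 zmed 27.1
greentop 51 c [ 525.4 -268. ] wh [39.9 15.4] yaw(mod90) 6.8 zmed 110.5
changer top 315 c [504.3 220.1] wh [39.7 59.6] yaw(mod90) -10.67 zmed 105.8
dock top 573 c [502.1 223.6] wh [48.4 82.6] yaw(mod90) -8.36 zmed 106.2
wood 394 c [501.9 223.7] wh [48.4 82.9] yaw(mod90) -8.48 zmed 99.4
base 281 c [504.5 214.1] wh [ 99.7 104.8] yaw(mod90) 12.96 zmed 6.2
```

```bash
R='python3 -m handwheel'
$R '[[0.0155,0.0257,0,-3.1],[0.0155,0.0257,0,-3.1],[0.0155,0.0257,0,-3.1],[0.0155,0.0257,0,-3.1],[0.0155,0.0257,0,-3.1]]' 0.55 40
$R '[[0.0155,0.0257,0,-3.1],[0.0155,0.0257,0,-3.1],[0.0155,0.0257,0,-3.1],[0.0155,0.0257,0,-3.1],[0.0155,0.0257,0,-3.1]]'
$R '[[0.0155,0.0257,0,-3.1],[0.0155,0.0257,0,-3.1],[0.0155,0.0257,0,-3.1],[0.0155,0.0257,0,-3.1],[0.0155,0.0257,0,-3.1]]'
$R '[[0,0,-0.02,0],[0,0,-0.02,0],[0,0,-0.02,0],[0,0,0,0],[0,0,0,0]]'
python3 - <<'E'
from h import *
for n in('top','side'):
    c=cam(n); save(c,f'pics/{n}1.png'); np.savez(f'{n}1.npz',P=pts(c),im=c['image'])
    s=status.get_state(); X=c['R']@s['tool_pos']+c['t']; print(n,s['tool_pos'],s['gripper_width'],s['ee_rot'],'tcp px',c['f']*X[:2]/X[2]+[c['cx'],c['cy']])
a=cv2.imread('pics/top1.png')[190:290,280:400];b=cv2.imread('pics/side1.png')[110:270,240:400]
cv2.imwrite('pics/m1.png',np.hstack([cv2.resize(a,(400,333)),cv2.resize(b,(333,333))]))
E
```

```text
time_s: 0.6
tool_pos: [354.0, -430.9, 206.4]
ee_rot: [0.996, 0.092, -0.0, -0.0]
force: [0.3, 0.1, -1.1]
gripper_width: 46.8
finger_force: 0.0
time_s: 1.1
tool_pos: [431.5, -302.4, 206.5]
ee_rot: [0.999, -0.043, -0.0, -0.0]
force: [0.2, -0.2, 0.6]
gripper_width: 46.9
finger_force: 0.0
time_s: 1.6
tool_pos: [509.0, -174.0, 206.5]
ee_rot: [0.984, -0.177, -0.0, -0.0]
force: [1.2, -0.2, -0.4]
gripper_width: 46.6
finger_force: 0.0
time_s: 2.1
tool_pos: [508.6, -175.1, 146.8]
ee_rot: [0.984, -0.176, -0.0, -0.0]
force: [0.2, 0.3, 0.1]
gripper_width: 46.5
finger_force: 0.0
top [ 509.07653465 -175.28810494  147.45593241] 47.16803225654917 [ 9.84382973e-01 -1.76039946e-01  3.17145493e-04  5.06836062e-06] tcp px [345.08843548 237.9057843 ]
side [ 509.26843361 -175.35772942  147.7275148 ] 46.89798191832499 [ 9.84375118e-01 -1.76082810e-01  6.83922211e-04  5.37407948e-05] tcp px [320.32356019 201.10424896]
```

View pics/m1.png

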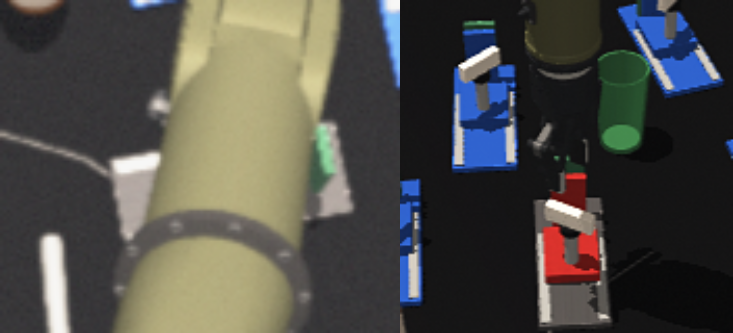

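The arm hides the bracket in the top view. In the side view the fingertips end about at the predicted TCP pixel (320,201), just above the wing at (321,213).

```bash
python3 - <<'E'
from h import *
P=np.load('side1.npz')['P'];im=np.load('side1.npz')['im']
q=P.reshape(-1,3); c=im.reshape(-1,3)
m=(abs(q[:,0]-509)<60)&(abs(q[:,1]+172)<60)&(q[:,2]>135)&(q[:,2]<185)
T=np.array([509.2,-175.3]); a=np.radians(-20.3); ex=np.array([np.cos(a),np.sin(a)]); ey=np.array([-ex[1],ex[0]])
for z0 in range(135,185,8):
    k=m&(q[:,2]>=z0)&(q[:,2]<z0+8); d=q[k][:,:2]-T; print(z0,k.sum(), [(round(x,0),round(y,0)) for x,y in zip((d@ex)[::4],(d@ey)[::4])])
E
```

```text
135 0 []
143 0 []
151 0 []
159 0 []
167 5 [(np.float64(8.0), np.float64(-25.0)), (np.float64(-8.0), np.float64(30.0))]
175 27 [(np.float64(9.0), np.float64(-23.0)), (np.float64(7.0), np.float64(-23.0)), (np.float64(-0.0), np.float64(-20.0)), (np.float64(-9.0), np.float64(-24.0)), (np.float64(-7.0), np.float64(-23.0)), (np.float64(-6.0), np.float64(32.0)), (np.float64(-8.0), np.float64(30.0))]
183 9 [(np.float64(7.0), np.float64(-23.0)), (np.float64(7.0), np.float64(37.0)), (np.float64(-4.0), np.float64(38.0))]
```

```bash
R='python3 -m handwheel'
$R '[[0,0.0005,-0.015,0],[0,0.0005,-0.015,0],[0,0,-0.015,0],[0,0,-0.014,0],[0,0,0,0]]'
$R '[[0,0,0,0],[0,0,0,0],[0,0,0,0],[0,0,0,0],[0,0,0,0]]' 0 20
$R '[[0,0,0,0],[0,0,0,0],[0,0,0,0],[0,0,0,0],[0,0,0,0]]' 0 20
python3 -c "
from h import *
s=status.get_state();print(s['force'],s['ft_torque'],s['tool_pos'])
c=cam('side');save(c,'pics/side2.png')
P=pts(c);q=P.reshape(-1,3);hsv=cv2.cvtColor(c['image'],cv2.COLOR_RGB2HSV)
m=(P[...,2]>96)&(P[...,2]<125)&(abs(P[...,0]-509)<50)&(abs(P[...,1]+172)<45)&(hsv[...,1]<60)&(hsv[...,2]>150)
rectpts(P[m],'wing')
"
```

```text
time_s: 2.7
tool_pos: [508.2, -174.1, 87.3]
ee_rot: [0.984, -0.176, -0.001, -0.0]
force: [0.6, -0.5, 0.3]
gripper_width: 46.8
finger_force: 0.0
time_s: 3.2
tool_pos: [508.9, -176.1, 89.2]
ee_rot: [0.984, -0.177, 0.001, 0.001]
force: [-3.0, -4.8, 4.6]
gripper_width: 13.1
finger_force: 23.4
time_s: 3.7
tool_pos: [508.9, -176.2, 89.1]
ee_rot: [0.984, -0.177, 0.001, 0.001]
force: [-3.0, -5.6, 6.0]
gripper_width: 13.5
finger_force: 23.4
[-3.03517309 -5.62080677  6.00816824] [-1.02938802  0.52235438  0.03960192] [ 508.89139571 -176.15330097   89.12378862]
wing 63 c [ 508.8 -170.9] wh [13.  64.3] yaw(mod90) -16.13 zmed 114.5
```

```bash
R='python3 -m handwheel'
$R '[[0,-0.002,0,0],[0,0,0,0],[0,0,0,3],[0,0,0,6],[0,0,0,6]]' 0 40
$R '[[0,0,0,6],[0,0,0,6],[0,0,0,6],[0,0,0,6],[0,0,0,6]]' 
$R '[[0,0,0,6],[0,0,0,6],[0,0,0,6],[0,0,0,3],[0,0,0,0]]' 
python3 -c "
from h import *
s=status.get_state();print(s['force'],s['ft_torque'],s['tool_pos'])"
```

```text
time_s: 4.25
tool_pos: [508.9, -175.9, 89.1]
ee_rot: [0.999, -0.044, 0.001, 0.0]
force: [-3.1, 1.3, 6.6]
gripper_width: 12.0
finger_force: 41.5
time_s: 4.75
tool_pos: [508.9, -175.9, 89.1]
ee_rot: [0.976, 0.216, 0.0, 0.0]
force: [-3.1, 0.6, 6.7]
gripper_width: 12.0
finger_force: 41.5
time_s: 5.25
tool_pos: [508.7, -176.1, 89.1]
ee_rot: [0.921, 0.389, 0.0, 0.0]
force: [-2.2, 0.0, 7.6]
gripper_width: 12.9
finger_force: 41.6
[-2.18324264  0.02210731  7.62007962] [ 0.22562056  0.71067058 -0.03560198] [ 508.73944909 -176.11942188   89.06769602]
```

```bash
R='python3 -m handwheel'
$R '[[-0.001,0.0056,0,0],[-0.001,0.0056,0,0],[-0.001,0.0056,0,0],[-0.001,0.0056,0,0],[-0.001,0.0056,0,0]]' 
$R '[[-0.0002,0.0015,0,0],[0,0,0,0],[0,0,0,0]]' 

```

```text
time_s: 5.75
tool_pos: [503.7, -149.0, 89.1]
ee_rot: [0.922, 0.388, -0.0, 0.001]
force: [-3.9, -2.4, 6.6]
gripper_width: 12.0
finger_force: 41.6
time_s: 6.05
tool_pos: [503.3, -146.8, 89.0]
ee_rot: [0.922, 0.388, -0.0, 0.0]
force: [-3.6, -1.0, 8.0]
gripper_width: 12.2
finger_force: 41.7
```

```bash
R='python3 -m handwheel'
$R '[[0,0,0,0],[0,0,0,0],[0,0,0.02,0],[0,0,0.04,0],[0,0,0.04,0]]' 0.55 20
$R '[[0,0.02,0.02,-3],[0,0.04,0,-6],[0,0.04,0,-6],[0,0.04,0,-6],[0,0.04,0,-6]]' 1
$R '[[0,0.04,0,-6],[0,0.04,0,-6],[0,0.04,0,-6],[0,0.04,0,-6],[0,0.02,0,-4]]'
$R '[[0,0,0,0],[0,0,0,0]]'
python3 - <<'E'
from h import *
c=cam('top');save(c,'pics/top2.png');P=pts(c);hsv=cv2.cvtColor(c['image'],cv2.COLOR_RGB2HSV);H,S,V=cv2.split(hsv);Z=P[...,2]
b=(u_>300)&(u_<395)&(v_>215)&(v_<275)&(Z<200)
q=P[big(b&(Z>6)&(V>60))];rectpts(q[q[:,2]<40],'bed')
R=((H<8)|(H>172))&(S>110);G=(H>40)&(H<90)&(S>80)
for m,l in((b&(Z>112)&(Z<124)&(S<60)&(V>150),'wing'),(b&(Z>108)&R,'red'),(b&(Z>107)&G,'green'),(b&(Z>60)&G,'greenface')): rectpts(P[big(m)],l)
# dark/white stripes: two long white strips
for z in (0,):
  m=b&(Z>5)&(Z<14)&(V>200)&(S<40)
  n,l,s,_=cv2.connectedComponentsWithStats(m.astype(np.uint8))
  for i in range(1,n):
    if s[i,4]>25: rectpts(P[l==i],'strip')
E
```

```text
time_s: 6.55
tool_pos: [503.2, -146.3, 188.6]
ee_rot: [0.921, 0.389, -0.0, -0.001]
force: [0.7, -0.3, 0.3]
gripper_width: 46.5
finger_force: 0.0
time_s: 7.05
tool_pos: [503.5, 34.9, 208.1]
ee_rot: [0.987, 0.16, 0.0, -0.0]
force: [0.7, -0.3, -0.3]
gripper_width: 85.4
finger_force: 0.0
time_s: 7.55
tool_pos: [502.7, 218.0, 208.0]
ee_rot: [0.997, -0.081, 0.0, -0.001]
force: [0.9, 0.6, 0.4]
gripper_width: 85.3
finger_force: 0.0
time_s: 7.75
tool_pos: [503.4, 213.3, 207.6]
ee_rot: [0.997, -0.08, -0.0, 0.0]
force: [0.2, -1.4, 0.1]
gripper_width: 85.2
finger_force: 0.0
bed 1493 c [ 511.8 -196.2] wh [ 95.1 227.6] yaw(mod90) 10.17 zmed 13.7
wing 103 c [ 502.3 -149.9] wh [64.3 14.3] yaw(mod90) 44.56 zmed 118.5
red 36 c [ 514.2 -213.2] wh [41.  9.] yaw(mod90) 11.73 zmed 112.1
green 17 c [ 519.5 -272.5] wh [24.5  5.1] yaw(mod90) 6.03 zmed 113.3
greenface 26 c [ 524.4 -272. ] wh [34.6  5.6] yaw(mod90) 8.23 zmed 111.6
strip 37 c [ 532.2 -105.3] wh [14.7 43.2] yaw(mod90) 8.81 zmed 10.4
strip 28 c [ 482.1 -232.6] wh [16.2 23.3] yaw(mod90) 3.48 zmed 11.3
strip 46 c [ 462.2 -120.4] wh [16.5 48.6] yaw(mod90) 9.89 zmed 10.1
```

View pics/top2.png

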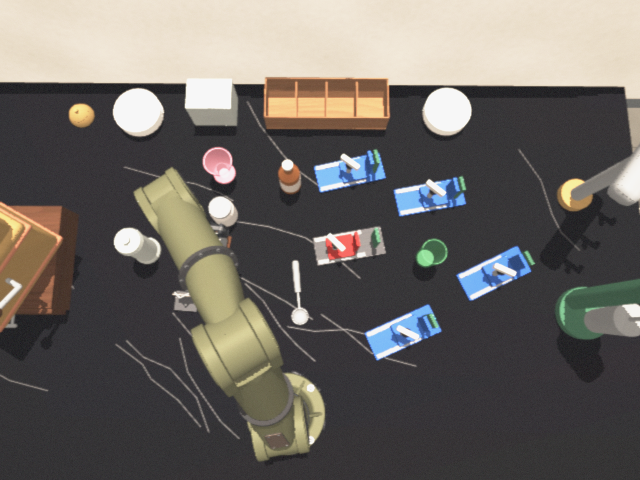

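The bracket is open, with its wing at (336,242) and gap at (367,238). Everything else is unmoved. The gripper is above the dock at (217,245).

```bash
R='python3 -m handwheel'
$R '[[0.0005,0.002,-0.03,0],[0,0,-0.03,0],[0,0,-0.03,0],[0,0,-0.03,0],[0,0,-0.027,0]]'
$R '[[0,0,0,0],[0,0,0,0],[0,0,0,0],[0,0,0,0],[0,0,0,0]]' 0 20
$R '[[0,0,0,0],[0,0,0,0],[0,0,0,0],[0,0,0,0],[0,0,0,0]]' 0 60
$R '[[0,0,0.005,0],[0,0,0.01,0],[0,0,0.01,0],[0,0,0,0],[0,0,0,0]]'

```

```text
time_s: 8.3
tool_pos: [504.4, 213.0, 59.6]
ee_rot: [0.997, -0.082, -0.0, 0.0]
force: [-0.8, -0.7, -0.1]
gripper_width: 85.8
finger_force: 0.0
time_s: 8.8
tool_pos: [505.2, 215.7, 62.5]
ee_rot: [0.997, -0.081, 0.002, -0.001]
force: [-0.7, -0.3, 8.4]
gripper_width: 35.5
finger_force: 23.4
time_s: 9.3
tool_pos: [505.3, 215.7, 62.7]
ee_rot: [0.997, -0.081, 0.002, -0.001]
force: [-0.4, -0.7, 9.9]
gripper_width: 34.8
finger_force: 59.7
time_s: 9.8
tool_pos: [504.1, 215.3, 86.1]
ee_rot: [0.997, -0.081, 0.0, -0.0]
force: [-0.1, 0.1, -5.7]
gripper_width: 34.4
finger_force: 60.9
```

```bash
R='python3 -m handwheel'
$R '[[0,0,0.02,0],[0,0,0.03,0],[0,0,0.03,0],[0,0,0.03,0],[0,0,0.01,0]]'
$R '[[0,-0.015,0,2],[0,-0.03,0,4],[0,-0.03,0,4],[0,-0.03,0,4],[0,-0.03,0,4]]'
$R '[[0,-0.02,0,1.5],[0,0,0,0],[0,0,-0.02,0],[0,0,-0.03,0],[0,0,-0.03,0]]'
$R '[[0,0,-0.03,0],[0,0,-0.02,0],[0,0,-0.01,0],[0,0,0,0],[0,0,0,0]]'

```

```text
time_s: 10.3
tool_pos: [505.0, 216.0, 208.2]
ee_rot: [0.997, -0.081, 0.002, -0.001]
force: [0.2, 0.8, -6.0]
gripper_width: 34.9
finger_force: 61.7
time_s: 10.8
tool_pos: [503.1, 78.9, 204.4]
ee_rot: [0.997, 0.078, -0.001, 0.0]
force: [0.7, -0.3, -5.6]
gripper_width: 34.5
finger_force: 61.6
time_s: 11.3
tool_pos: [503.7, 60.8, 124.3]
ee_rot: [0.996, 0.089, 0.0, -0.0]
force: [0.3, -0.1, -6.5]
gripper_width: 34.9
finger_force: 61.9
time_s: 11.8
tool_pos: [504.4, 60.8, 66.2]
ee_rot: [0.996, 0.089, 0.0, -0.0]
force: [-0.5, 0.2, -6.1]
gripper_width: 34.4
finger_force: 61.6
```

```bash
R='python3 -m handwheel'
$R '[[0,0,-0.004,0],[0,0,-0.003,0],[0,0,-0.002,0],[0,0,0,0],[0,0,0,0]]'
$R '[[0,0,0,0],[0,0,0,0],[0,0,0,0],[0,0,0,0],[0,0,0,0]]' 1 20
$R '[[0,0,0.02,0],[0,0,0.03,0],[0,0,0.03,0],[0,0,0.03,0],[0,0,0,0]]'
python3 -c "
from h import *
print(status.get_state()['qpos'])
for n in ('side','top'):
  c=cam(n);save(c,'pics/%s3.png'%n)
  P=pts(c);Z=P[...,2];b=(abs(P[...,0]-504)<60)&(abs(P[...,1]-61)<60)&(Z>96)&(Z<106);rectpts(P[big(b)],n)
"
```

```text
time_s: 12.3
tool_pos: [504.0, 60.3, 56.9]
ee_rot: [0.996, 0.089, 0.0, -0.0]
force: [-0.0, -0.4, -6.7]
gripper_width: 34.2
finger_force: 61.8
time_s: 12.8
tool_pos: [504.2, 60.4, 57.0]
ee_rot: [0.996, 0.089, 0.0, -0.0]
force: [0.1, -0.1, 0.6]
gripper_width: 85.1
finger_force: 0.0
time_s: 13.3
tool_pos: [506.2, 61.0, 170.5]
ee_rot: [0.996, 0.089, 0.003, -0.0]
force: [0.5, 0.1, -0.3]
gripper_width: 85.8
finger_force: 0.0
[ 0.14611965  0.37982409 -0.43984398  1.85848484  0.19813071  0.93908535
 -1.77520301]
side 321 c [501.1  64.3] wh [59.2 37.8] yaw(mod90) 10.06 zmed 99.9Traceback (most recent call last):
  File "<string>", line 6, in <module>
    P=pts(c);Z=P[...,2];b=(abs(P[...,0]-504)<60)&(abs(P[...,1]-61)<60)&(Z>96)&(Z<106);rectpts(P[big(b)],n)
                                                                                                ~~~^^^
  File "h.py", line 20, in big
    n,l,s,_=cv2.connectedComponentsWithStats(m.astype(np.uint8)); return l==1+np.argmax(s[1:,4])
                                                                              ~~~~~~~~~^^^^^^^^^
    return _wrapfunc(a, 'argmax', axis=axis, out=out, **kwds)
    return bound(*args, **kwds)
ValueError: attempt to get argmax of an empty sequence
```

```bash
R='python3 -m handwheel'
$R '[[-0.003,-0.0005,0,-6],[0,0,0,-7],[0,0,0,-7],[0,0,0,-7],[0,0,0,-7]]'
$R '[[0,0,0,-7],[0,0,0,-7],[0,0,0,-7],[0,0,0,-7],[0,0,0,-7]]'
$R '[[0,0,0,-7],[0,0,0,-7],[0,0,0,-7],[0,0,0,0],[0,0,0,0]]'
python3 -c "
from h import *
s=status.get_state();print(s['qpos'],s['tool_pos'],np.degrees(2*np.arctan2(s['ee_rot'][1],s['ee_rot'][0])))"
```

```text
time_s: 13.9
tool_pos: [500.1, 59.6, 165.2]
ee_rot: [0.978, -0.208, -0.001, 0.001]
force: [-0.9, 0.2, -0.3]
gripper_width: 85.6
finger_force: 0.0
time_s: 14.4
tool_pos: [500.1, 59.6, 165.2]
ee_rot: [0.87, -0.493, -0.001, 0.001]
force: [-0.6, -0.1, -0.3]
gripper_width: 85.2
finger_force: 0.0
time_s: 14.9
tool_pos: [499.7, 61.1, 164.8]
ee_rot: [0.777, -0.63, -0.001, 0.002]
force: [-0.7, 0.5, 0.6]
gripper_width: 85.2
finger_force: 0.0
[-0.4771829   0.39012743  0.4333909   1.87922082 -0.20087016  0.9198994
 -2.88325535] [499.66214276  61.13308239 164.83871948] -78.10461246543147
```

```bash
R='python3 -m handwheel'
$R '[[0,0,0,7],[0,0,0,7],[0,0,0,7],[0,0,0,7],[0,0,0,7]]'
$R '[[0,0,0,7],[0,0,0,7],[0,0,0,7],[0,0,0,7],[0,0,0,7]]'
$R '[[0,0,0,7],[0,0,0,7],[0,0,0,7],[0,0,0,7],[0,0,0,7]]'
$R '[[0,0,0,7],[0,0,0,7],[0,0,0,7],[0,0,0,7],[0,0,0,7]]'
$R '[[0,0,0,7],[0,0,0,7],[0,0,0,7],[0,0,0,7],[0,0,0,7]]'
$R '[[0,0,0,0],[0,0,0,0],[0,0,0,0],[0,0,0,0]]'
python3 -c "
from h import *
s=status.get_state();print(s['qpos'],s['tool_pos'],np.degrees(2*np.arctan2(s['ee_rot'][1],s['ee_rot'][0])))
c=cam('side');P=pts(c);Z=P[...,2];b=(abs(P[...,0]-504)<60)&(abs(P[...,1]-61)<60)&(Z>96)&(Z<106);rectpts(P[big(b)],'side')"
```

```text
time_s: 15.4
tool_pos: [500.2, 59.8, 165.6]
ee_rot: [0.93, -0.366, -0.001, 0.001]
force: [-0.6, 0.7, -0.2]
gripper_width: 85.5
finger_force: 0.0
time_s: 15.9
tool_pos: [500.4, 59.7, 165.8]
ee_rot: [0.998, -0.07, -0.001, 0.0]
force: [-0.1, 0.3, -0.9]
gripper_width: 85.7
finger_force: 0.0
time_s: 16.4
tool_pos: [500.5, 59.8, 166.0]
ee_rot: [0.972, 0.234, 0.0, 0.001]
force: [-0.0, -0.6, 0.0]
gripper_width: 85.0
finger_force: 0.0
time_s: 16.9
tool_pos: [500.6, 59.8, 166.2]
ee_rot: [0.857, 0.515, 0.001, 0.001]
force: [-0.0, 0.2, -0.2]
gripper_width: 85.5
finger_force: 0.0
time_s: 17.4
tool_pos: [500.7, 59.8, 166.4]
ee_rot: [0.663, 0.749, 0.002, 0.001]
force: [-0.5, 0.3, -0.5]
gripper_width: 85.2
finger_force: 0.0
time_s: 17.8
tool_pos: [500.6, 59.7, 166.1]
ee_rot: [0.666, 0.746, 0.001, 0.001]
force: [-0.3, 0.6, 1.0]
gripper_width: 85.2
finger_force: 0.0
[ 0.07579605  0.36892806 -0.33771433  1.87561212  0.15178417  0.91928291
 -0.21980049] [500.56745778  59.67044757 166.13702079] 96.48133160318535
side 316 c [501.6  65. ] wh [59.3 39.3] yaw(mod90) 13.1 zmed 100.0
```

```bash
R='python3 -m handwheel'
$R '[[0.0005,0.0005,-0.02,3.7],[0,0,-0.03,0],[0,0,-0.03,0],[0,0,-0.02,0],[0,0,-0.009,0]]'
$R '[[0,0,0,0],[0,0,0,0],[0,0,0,0],[0,0,0,0],[0,0,0,0]]' 0 20
$R '[[0,0,0,0],[0,0,0,0],[0,0,0,0],[0,0,0,0],[0,0,0,0]]' 0 60
$R '[[0,0,0.01,0],[0,0,0.03,0],[0,0,0.03,0],[0,0,0.03,0],[0,0,0.04,0]]'
$R '[[0,0,0.01,0],[0,0,0,0],[0,0,0,0]]'
python3 -c "
from h import *
s=status.get_state();print(s['qpos'],s['tool_pos'],np.degrees(2*np.arctan2(s['ee_rot'][1],s['ee_rot'][0])))
c=cam('side');save(c,'pics/side4.png');P=pts(c);Z=P[...,2];print(c['f'])
b=(abs(P[...,0]-504)<70)&(abs(P[...,1]-61)<50)&(Z>180)&(Z<300);print(np.percentile(P[b],[2,50,98],axis=0))"
```

```text
time_s: 18.35
tool_pos: [500.0, 60.4, 55.4]
ee_rot: [0.641, 0.768, -0.0, 0.0]
force: [0.9, 0.1, 0.5]
gripper_width: 85.0
finger_force: 0.0
time_s: 18.85
tool_pos: [501.7, 60.4, 57.9]
ee_rot: [0.641, 0.767, 0.001, 0.002]
force: [0.5, 1.6, 2.7]
gripper_width: 59.3
finger_force: 23.8
time_s: 19.35
tool_pos: [501.8, 60.4, 58.2]
ee_rot: [0.641, 0.767, 0.001, 0.002]
force: [-0.4, 0.4, 7.4]
gripper_width: 58.1
finger_force: 63.2
time_s: 19.85
tool_pos: [499.1, 59.7, 197.4]
ee_rot: [0.641, 0.767, -0.001, -0.0]
force: [0.9, 0.7, -7.1]
gripper_width: 58.7
finger_force: 67.9
time_s: 20.15
tool_pos: [499.9, 59.8, 205.6]
ee_rot: [0.641, 0.767, -0.0, 0.0]
force: [-0.7, 0.4, -6.2]
gripper_width: 58.2
finger_force: 68.1
[ 0.10006932  0.33015355 -0.36653153  1.81388384  0.13734876  1.02267725
 -0.14139599] [499.86482972  59.7776461  205.59097225] 100.24550166809746
597.1063935476596
[[446.21999635  46.66275537 183.74403687]
 [497.78315941  75.4650801  245.97026584]
 [551.68013719  85.62573495 297.63628075]]
```

```bash
R='python3 -m handwheel'
$R '[[0.001,-0.0137,0,0],[0.002,-0.03,0,0],[0.002,-0.03,0,0],[0.002,-0.03,0,0],[0.002,-0.03,0,0]]'
$R '[[0.002,-0.03,0,0],[0.002,-0.03,0,0],[0.002,-0.03,0,0],[0.002,-0.03,0,0],[0.002,-0.03,0,0]]'
$R '[[0.002,-0.02,0,0],[0,0,0,0],[0,0,0,0],[0,0,0,0]]'
python3 -c "
from h import *
s=status.get_state();print(s['qpos'],s['tool_pos'],np.degrees(2*np.arctan2(s['ee_rot'][1],s['ee_rot'][0])))
c=cam('side');save(c,'pics/side5.png');a=c['image'][100:280,230:410,::-1];cv2.imwrite('pics/side5c.png',cv2.resize(a,(540,540)))"
```

```text
time_s: 20.7
tool_pos: [509.1, -75.7, 205.6]
ee_rot: [0.641, 0.767, -0.0, -0.0]
force: [-0.0, -1.2, -5.7]
gripper_width: 58.6
finger_force: 68.0
time_s: 21.2
tool_pos: [518.8, -225.6, 205.3]
ee_rot: [0.641, 0.767, -0.0, -0.0]
force: [-0.4, 0.8, -5.5]
gripper_width: 58.3
finger_force: 68.0
time_s: 21.6
tool_pos: [521.6, -242.6, 206.1]
ee_rot: [0.641, 0.768, 0.001, -0.0]
force: [-0.3, 0.8, -5.8]
gripper_width: 58.2
finger_force: 68.0
[ 0.57640036  0.43298991 -0.27635752  1.63641312  0.12793412  1.08980776
  0.44488778] [ 521.57363076 -242.62445524  206.10213432] 100.30563840466823
```

View pics/side5c.png

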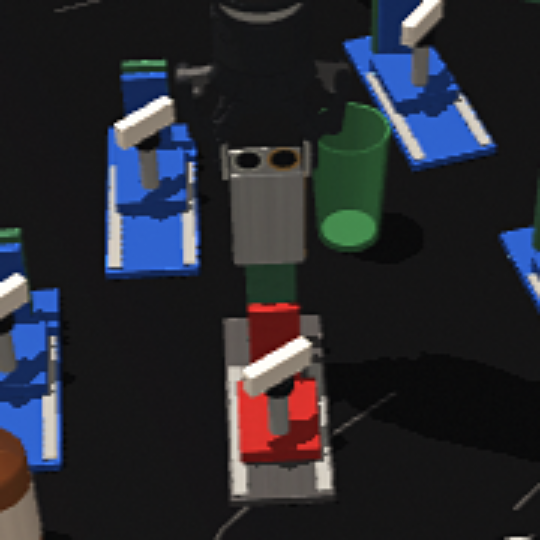

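The changer hangs upright over the bracket, with its brass ring to the right (robot side) and its bottom at crop (268,262). Next I'll measure it against the jaws in the same view.

```bash
python3 - <<'E'
from h import *
c=cam('side');P=pts(c);H,S,V=cv2.split(cv2.cvtColor(c['image'],cv2.COLOR_RGB2HSV));Z=P[...,2]
w=(abs(P[...,0]-515)<70)
R=((H<8)|(H>172))&(S>110)&w
rectpts(P[big(R&(Z>106)&(Z<125)&(P[...,1]<-180))],'redtop')
rectpts(P[big(R&(Z>20)&(Z<33))],'sled')
b=w&(abs(P[...,1]+240)<50)&(Z>150)&(Z<238)
q=P[big(b&(V>60))];print('face',np.percentile(q,[5,50,95],axis=0).round(1).tolist())
m=np.polyfit(q[:,0],q[:,1],1);print('face slope',m[0],'y at x=515',np.polyval(m,515))
j=R&(Z>50)&(Z<104)&(P[...,1]<-185);q=P[big(j)];print('redjaw outer face',np.percentile(q,[5,50,95],axis=0).round(1).tolist())
m=np.polyfit(q[:,0],q[:,1],1);print('slope',m[0],np.polyval(m,515))
E
```

```text
redtop 66 c [ 514.4 -207.9] wh [44.1 18.1] yaw(mod90) 5.92 zmed 110.3
sled 494 c [ 505.4 -160.3] wh [69.2 92.8] yaw(mod90) 10.83 zmed 27.2
face [[493.0, -229.4, 156.4], [518.1, -222.6, 196.1], [544.3, -216.4, 232.9]]
face slope 0.18839063774260267 y at x=515 -223.2830149096617
redjaw outer face [[495.0, -211.1, 57.8], [517.5, -204.7, 82.9], [533.5, -199.1, 101.6]]
slope 0.19460730227408005 -204.69841592090404
```

```bash
R='python3 -m handwheel'
$R '[[0.0003,-0.002,-0.02,0],[0,0,-0.025,0],[0,0,-0.025,0],[0,0,-0.02,0],[0,0,-0.02,0]]'
$R '[[0,0,-0.01,0],[0,0,-0.01,0],[0,0,0,0],[0,0,0,0],[0,0,0,0]]'

```

```text
time_s: 22.2
tool_pos: [522.5, -244.7, 96.3]
ee_rot: [0.641, 0.768, 0.001, 0.001]
force: [0.0, 0.6, -5.9]
gripper_width: 58.4
finger_force: 67.9
time_s: 22.7
tool_pos: [523.0, -245.7, 78.0]
ee_rot: [0.641, 0.767, 0.001, 0.002]
force: [0.1, -0.8, -6.0]
gripper_width: 58.4
finger_force: 67.9
```

```bash
R='python3 -m handwheel'
$R '[[0,0,-0.004,0],[0,0,-0.003,0],[0,0,-0.002,0],[0,0,0,0],[0,0,0,0]]'
$R '[[0,0,-0.001,0],[0,0,0,0],[0,0,0,0]]'

```

```text
time_s: 23.2
tool_pos: [522.3, -245.5, 68.3]
ee_rot: [0.641, 0.767, 0.001, 0.001]
force: [-0.7, 0.2, -1.0]
gripper_width: 58.3
finger_force: 68.5
time_s: 23.5
tool_pos: [522.4, -245.6, 68.2]
ee_rot: [0.641, 0.767, 0.001, 0.001]
force: [-3.4, 1.7, 7.5]
gripper_width: 59.1
finger_force: 69.5
```

```bash
R='python3 -m handwheel'
$R '[[0,0,0,0],[0,0,0,0],[0,0,0,0],[0,0,0,0],[0,0,0,0]]' 1 20
$R '[[0,0,0.02,0],[0,0,0.03,0],[0,0,0.04,0],[0,0,0.04,0],[0,0,0,0]]'
python3 - <<'E'
from h import *
c=cam('side');save(c,'pics/side6.png');a=c['image'][140:280,240:400,::-1];cv2.imwrite('pics/side6c.png',cv2.resize(a,(640,560),interpolation=cv2.INTER_CUBIC))
P=pts(c);H,S,V=cv2.split(cv2.cvtColor(c['image'],cv2.COLOR_RGB2HSV));Z=P[...,2]
b=(abs(P[...,0]-520)<45)&(abs(P[...,1]+240)<28)&(Z>100)&(Z<120)
rectpts(P[big(b&(V>60)&(S<90))],'changer top')
print(status.get_state()['qpos'])
E
```

```text
time_s: 24.0
tool_pos: [522.4, -245.5, 67.0]
ee_rot: [0.641, 0.767, 0.001, 0.001]
force: [-0.0, -0.3, 0.6]
gripper_width: 85.2
finger_force: 0.0
time_s: 24.5
tool_pos: [525.3, -246.4, 202.7]
ee_rot: [0.641, 0.767, 0.002, 0.006]
force: [0.7, -0.3, -0.8]
gripper_width: 85.7
finger_force: 0.0
changer top 171 c [ 523.9 -244.8] wh [60.3 47.8] yaw(mod90) 14.15 zmed 107.8
[ 0.57932586  0.439153   -0.2761683   1.64459748  0.13262895  1.0681449
  0.44381898]
```

View pics/side6c.png

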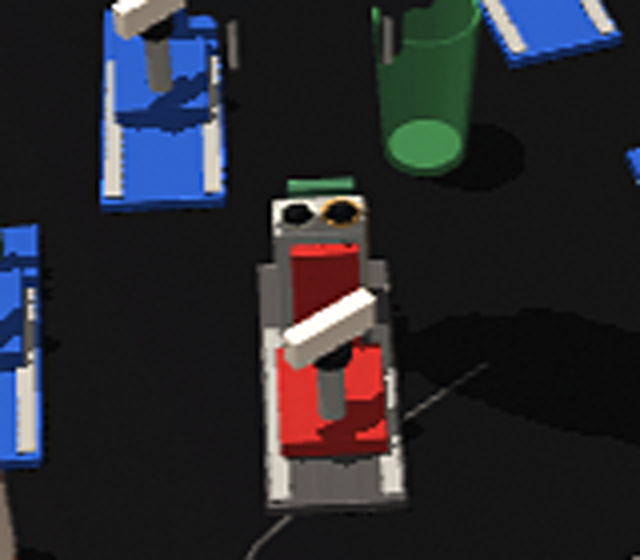

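The changer stands between the jaws, with the brass ring on the robot side at crop (342,212). The wing is at crop (330,328), in the loose position.

```bash
R='python3 -m handwheel'
$R '[[-0.002,0.011,0,-6],[-0.002,0.011,0,-6],[-0.002,0.011,0,-6],[-0.002,0.011,0,-6],[-0.002,0.011,0,-6]]' 0.55 20
$R '[[-0.003,0.011,0,-6],[-0.002,0.011,0,-6],[-0.002,0.011,0,-6],[-0.002,0.011,0,-6.4],[0,0,0,0]]'
$R '[[0,0,-0.02,0],[0,0,0,0],[0,0,0,0]]'

```

```text
time_s: 25.05
tool_pos: [511.5, -189.9, 195.6]
ee_rot: [0.819, 0.574, -0.0, 0.0]
force: [0.1, -0.2, 0.7]
gripper_width: 47.1
finger_force: 0.0
time_s: 25.55
tool_pos: [502.6, -144.7, 196.0]
ee_rot: [0.921, 0.39, -0.001, 0.0]
force: [0.4, 0.2, -0.4]
gripper_width: 46.9
finger_force: 0.0
time_s: 25.85
tool_pos: [502.9, -146.9, 176.6]
ee_rot: [0.921, 0.39, -0.001, 0.001]
force: [-0.2, -0.4, 0.5]
gripper_width: 47.3
finger_force: 0.0
```

```bash
R='python3 -m handwheel'
$R '[[0,0,-0.02,0],[0,0,-0.025,0],[0,0,-0.025,0],[0,0,-0.018,0],[0,0,0,0]]'
$R '[[0,0,0,0],[0,0,0,0],[0,0,0,0],[0,0,0,0],[0,0,0,0]]' 0 40
$R '[[0,0,0,0],[0,0,0,0]]'
$R '[[0.0005,-0.003,0,0],[0.0005,-0.003,0,0],[0.0005,-0.003,0,0],[0.0005,-0.003,0,0],[0.0005,-0.003,0,0]]'
$R '[[0,0,0,0],[0,0,0,0]]'

```

```text
time_s: 26.35
tool_pos: [502.2, -146.6, 87.5]
ee_rot: [0.921, 0.39, -0.001, 0.0]
force: [-0.3, -0.1, 0.7]
gripper_width: 46.9
finger_force: 0.0
time_s: 26.85
tool_pos: [503.9, -146.9, 90.4]
ee_rot: [0.921, 0.39, 0.001, 0.002]
force: [-1.0, -0.1, 5.5]
gripper_width: 12.2
finger_force: 39.3
time_s: 27.05
tool_pos: [504.0, -146.9, 90.5]
ee_rot: [0.921, 0.39, 0.001, 0.002]
force: [-1.5, -0.1, 7.3]
gripper_width: 12.0
finger_force: 39.3
time_s: 27.55
tool_pos: [506.5, -160.5, 90.4]
ee_rot: [0.921, 0.39, 0.001, 0.001]
force: [-1.9, 4.5, 8.6]
gripper_width: 11.8
finger_force: 39.6
time_s: 27.75
tool_pos: [506.6, -161.0, 90.4]
ee_rot: [0.921, 0.39, 0.001, 0.001]
force: [-1.4, 2.5, 6.7]
gripper_width: 12.2
finger_force: 39.4
```

Travelled about 14.4 mm of 18; continue in small steps.

```bash
R='python3 -m handwheel'
$R '[[0.0002,-0.001,0,0],[0.0002,-0.001,0,0],[0.0002,-0.001,0,0],[0,0,0,0],[0,0,0,0]]'
$R '[[0.0002,-0.001,0,0],[0,0,0,0],[0,0,0,0]]'
$R '[[0.0002,-0.001,0,0],[0,0,0,0],[0,0,0,0]]'
$R '[[0.0002,-0.001,0,0],[0,0,0,0],[0,0,0,0]]'

```

```text
time_s: 28.25
tool_pos: [506.7, -161.8, 90.4]
ee_rot: [0.921, 0.391, 0.001, 0.0]
force: [-3.8, 8.0, 9.7]
gripper_width: 11.7
finger_force: 39.8
time_s: 28.55
tool_pos: [506.8, -161.9, 90.4]
ee_rot: [0.92, 0.391, 0.001, -0.0]
force: [-4.3, 9.8, 11.9]
gripper_width: 12.3
finger_force: 40.0
time_s: 28.85
tool_pos: [506.7, -161.9, 90.4]
ee_rot: [0.92, 0.391, 0.001, -0.001]
force: [-4.5, 12.7, 12.8]
gripper_width: 12.2
finger_force: 40.1
time_s: 29.15
tool_pos: [506.7, -162.0, 90.4]
ee_rot: [0.92, 0.391, 0.001, -0.002]
force: [-5.0, 14.2, 13.7]
gripper_width: 11.9
finger_force: 40.3
```

```bash
python3 - <<'E'
from h import *
c=cam('side');save(c,'pics/side7.png');P=pts(c);H,S,V=cv2.split(cv2.cvtColor(c['image'],cv2.COLOR_RGB2HSV));Z=P[...,2]
w=(abs(P[...,0]-515)<70)
R=((H<8)|(H>172))&(S>110)&w
for l,m in(('sled',R&(Z>20)&(Z<33)),('redjaw',R&(Z>40)&(Z<120)&(P[...,1]<-205)),('green',(H>40)&(H<90)&(S>80)&w&(Z>80)&(Z<125)&(P[...,1]>-300)),('changer top',w&(Z>100)&(Z<116)&(S<90)&(V>60)&(P[...,1]<-225)&(P[...,1]>-280))):
    try: rectpts(P[big(m)],l)
    except Exception as e: print(l,e)
f=c['image'][140:280,240:400,::-1];cv2.imwrite('pics/side7c.png',cv2.resize(f,(640,560),interpolation=cv2.INTER_CUBIC))
E
```

```text
sled 483 c [ 508.3 -178.1] wh [68.9 94. ] yaw(mod90) 9.34 zmed 26.7
redjaw 18 c [ 537.4 -217.4] wh [ 5.9 12.9] yaw(mod90) 43.05 zmed 69.9
green attempt to get argmax of an empty sequence
changer top 2 c [ 551.3 -254. ] wh [9.6 0. ] yaw(mod90) 9.92 zmed 108.8
```

View pics/side7c.png

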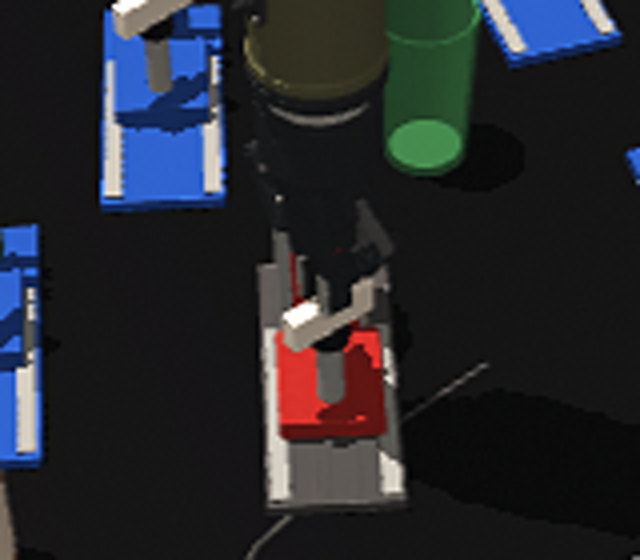

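The gripper hides the changer, but the sled is visible. I'll use its rear edge against the bed's rear edge, where the gap is 80 mm minus the carriage value.

```bash
python3 - <<'E'
from h import *
a=np.radians(10.3); ey=np.array([-np.sin(a),np.cos(a)]); ex=np.array([np.cos(a),np.sin(a)])
c=cam('side');
def ana(im,lab):
    H,S,V=cv2.split(cv2.cvtColor(im,cv2.COLOR_RGB2HSV)); R=((H<8)|(H>172))&(S>110)
    # along central lines of the sled, by casting rays: walk bracket y, sample the picture
    for off in (-12,0,12):
        o=np.array([511.5,-191.])+ex*off; out=[]
        for z,kind in((10,'bed'),):
            ys=np.arange(20,135,0.5); 
            X=np.c_[o+ys[:,None]*ey,np.full(len(ys),float(z))]@c['R'].T+c['t']
            uv=c['f']*X[:,:2]/X[:,2:]+[c['cx'],c['cy']]
            mr=cv2.remap(R.astype(np.float32),uv[:,:1].astype(np.float32),uv[:,1:].astype(np.float32),1).ravel()
            mv=cv2.remap(V.astype(np.float32),uv[:,:1].astype(np.float32),uv[:,1:].astype(np.float32),1).ravel()
            red=ys[mr>0.5].max(); bed=ys[mv>45].max(); print(lab,off,red,bed,'v=',80-(bed-red))
for n in('side1','side5','side7'):
    ana(cv2.imread(f'pics/{n}.png')[:,:,::-1].copy(),n)
E
```

```text
side1 -12 40.0 112.0 v= 8.0
side1 0 42.0 111.0 v= 11.0
side1 12 41.0 111.5 v= 9.5
side5 -12 70.0 112.0 v= 38.0
side5 0 69.5 111.0 v= 38.5
side5 12 68.5 111.5 v= 37.0
side7 -12 53.0 112.0 v= 21.0
side7 0 52.0 111.0 v= 21.0
side7 12 55.0 111.5 v= 23.5
```

```bash
R='python3 -m handwheel'
$R '[[0.0004,-0.002,0,0],[0.0004,-0.002,0,0],[0,0,0,0],[0,0,0,0]]'
$R '[[0,0,0,-4],[0,0,0,-6],[0,0,0,-6],[0,0,0,-6],[0,0,0,-6]]'
$R '[[0,0,0,-6],[0,0,0,-6],[0,0,0,-6],[0,0,0,-6],[0,0,0,-6]]'
python3 -c "
from h import *
s=status.get_state();print(s['qpos'],s['force'],s['ft_torque'])"
```

```text
time_s: 29.65
tool_pos: [506.7, -162.3, 90.3]
ee_rot: [0.92, 0.392, 0.001, -0.004]
force: [-7.9, 24.6, 18.4]
gripper_width: 12.2
finger_force: 40.9
time_s: 30.15
tool_pos: [507.3, -163.1, 90.3]
ee_rot: [0.988, 0.156, -0.0, -0.004]
force: [-5.9, 21.2, 17.4]
gripper_width: 11.8
finger_force: 40.8
time_s: 30.65
tool_pos: [507.3, -164.2, 90.4]
ee_rot: [0.994, -0.105, -0.002, -0.003]
force: [-6.8, 18.0, 17.1]
gripper_width: 11.7
finger_force: 40.9
[ 0.11680882  0.50455714  0.22996114  1.8984206  -0.16835459  0.76171922
 -1.33947684] [-6.82800574 17.96441411 17.10670632] [4.0660873  1.43720348 0.29103307]
```

```bash
R='python3 -m handwheel'
$R '[[0,0,0,-5],[0,0,0,-5],[0,0,0,-5],[0,0,0,0],[0,0,0,0]]'
$R '[[0,0,0,-2],[0,0,0,0],[0,0,0,0]]'
python3 -c "
from h import *
s=status.get_state();print(s['qpos'],s['force'],s['ft_torque'])"
```

```text
time_s: 31.15
tool_pos: [507.1, -164.8, 90.4]
ee_rot: [0.973, -0.232, -0.003, -0.003]
force: [-7.0, 18.0, 19.1]
gripper_width: 12.1
finger_force: 40.9
time_s: 31.45
tool_pos: [507.1, -164.8, 90.4]
ee_rot: [0.968, -0.249, -0.003, -0.003]
force: [-6.8, 17.8, 19.5]
gripper_width: 12.1
finger_force: 41.0
[ 0.06086179  0.51391944  0.31686559  1.89840754 -0.22963197  0.76992627
 -1.56817846] [-6.78127855 17.83944643 19.4905968 ] [3.89206993 1.50333765 0.22049473]
```

```bash
R='python3 -m handwheel'
$R '[[-0.0004,0.0025,0,0],[-0.0004,0.0025,-0.001,0],[0,0,0,0]]'
$R '[[0,0,0,0],[0,0,0,0],[0,0,0,0],[0,0,0,0],[0,0,0,0]]' 0.55 20
$R '[[0,0,0.02,0],[0,0,0.03,0],[0,0,0.04,0],[0,0,0.03,0],[0,0.03,0,0]]'
$R '[[0,0.04,0,0],[0,0.04,0,0],[0,0.04,0,0],[0,0.04,0,0],[0,0.04,0,0]]'
$R '[[-0.02,0.04,0,0],[-0.02,0.04,0,0],[-0.02,0.02,0,0],[0,0,0,0],[0,0,0,0]]'
python3 - <<'E'
from h import *
for n in('top','side'):
    c=cam(n);save(c,f'pics/{n}8.png');P=pts(c);H,S,V=cv2.split(cv2.cvtColor(c['image'],cv2.COLOR_RGB2HSV));Z=P[...,2]
    w=(abs(P[...,0]-515)<70)&(P[...,1]<-60)&(P[...,1]>-300);R=((H<8)|(H>172))&(S>110)&w;print(n)
    for l,m in(('sled',R&(Z>20)&(Z<33)),('redtop',R&(Z>107)&(Z<125)),('wing',w&(Z>112)&(Z<124)&(S<60)&(V>150)&(P[...,1]>-210)),('green',(H>40)&(H<90)&(S>80)&w&(Z>104)&(Z<125)),('changer top',w&(Z>102)&(Z<116)&(S<90)&(V>60)&(P[...,1]<-220))):
        try: rectpts(P[big(m)],l)
        except Exception as e: print(l,e)
a=cv2.imread('pics/top8.png')[205:285,300:400];b=cv2.imread('pics/side8.png')[150:280,260:390]
cv2.imwrite('pics/m8.png',np.hstack([cv2.resize(a,(400,320),interpolation=2),cv2.resize(b,(320,320),interpolation=2)]))
E
```

```text
time_s: 31.75
tool_pos: [507.2, -164.5, 90.3]
ee_rot: [0.968, -0.25, -0.0, -0.0]
force: [-5.8, 7.1, 19.6]
gripper_width: 11.9
finger_force: 41.2
time_s: 32.25
tool_pos: [507.0, -166.6, 87.9]
ee_rot: [0.968, -0.252, -0.001, 0.001]
force: [0.2, 0.2, -0.1]
gripper_width: 47.2
finger_force: 0.0
time_s: 32.75
tool_pos: [508.8, -141.4, 212.4]
ee_rot: [0.967, -0.255, 0.004, 0.002]
force: [0.6, 0.0, -0.1]
gripper_width: 47.0
finger_force: 0.0
time_s: 33.25
tool_pos: [506.8, 65.0, 208.0]
ee_rot: [0.968, -0.252, -0.001, 0.001]
force: [0.1, -0.4, 0.4]
gripper_width: 47.0
finger_force: 0.0
time_s: 33.75
tool_pos: [447.0, 163.7, 208.2]
ee_rot: [0.968, -0.251, -0.0, 0.001]
force: [0.5, -0.9, 0.1]
gripper_width: 46.8
finger_force: 0.0
top
sled 335 c [ 507.6 -183. ] wh [68.7 86.2] yaw(mod90) 10.23 zmed 28.0
redtop 36 c [ 515.9 -228.2] wh [42.4  8. ] yaw(mod90) 12.71 zmed 113.1
wing 95 c [ 504.5 -165.3] wh [14.2 62.2] yaw(mod90) -28.48 zmed 118.5
green 7 c [ 531.9 -271.6] wh [18.7  3.1] yaw(mod90) 12.66 zmed 111.3
changer top 255 c [ 523.5 -255.9] wh [60.7 48.1] yaw(mod90) 8.88 zmed 110.9
side
sled attempt to get argmax of an empty sequence
redtop attempt to get argmax of an empty sequence
wing attempt to get argmax of an empty sequence
green attempt to get argmax of an empty sequence
changer top attempt to get argmax of an empty sequence
```

View pics/m8.png

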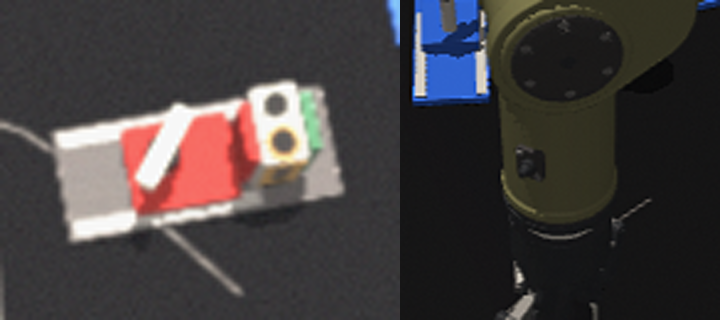

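The top view shows the changer snug between both jaws, with its brass ring and front facing the robot at crop (283,142). The wing is at about 1.37 rad and the arm is clear. The carriage estimate is about 27 mm, so I'm handing in.

```bash
python3 -c "
from workcell import ticket
print(ticket.close_job())"
```

```text
the job is handed in; nothing more can be done
None
```

The job is handed in at about 34 s of the 72 s; the judge returned no verdict. By my last measurements, the changer stands upright on the bed, brass front to the robot, snug between both jaws (carriage about 27 mm), with the knob at about 1.37 rad and the gripper clear of everything.

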